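Run a row of end-grain blocks home in the lay-up jig

TASK

Close up a row for a butcher-block glue-up: with the fingertips, push the row of five touching oak blocks along the fence of the lay-up jig as one train, from its tail end, until the leading block is fully home against the end stop block, with every joint closed and every block against the fence. Only push: do not grip, lift or tip any block and do not let the row come apart on the way. Leave the spare block, the glue bottle, the chisel and the sander where they are.

Things in the scene. Friction and masses are not known exactly. Their poses are not given: they have to be found in the camera images.
- jig: lay-up jig, fixed to the bench: ply base board 18 mm thick with a straight beech fence along its far side. Origin: at the board's underside (bench top), below the middle of the line on which the row stands. y axis along the fence, x axis squarely towards the fence (away from the robot), z up. The board's top is at z = 18 mm; it spans x -130 to 55, y -280 to 280 mm.
- fence_mid (a point): middle of the fence's front face, at its foot on the board's top; 22.8 mm from the row's line; axes as the jig's. The fence (the rail) is 530 mm long, 22 mm thick and 25 mm high above the board. Board and fence are waxed: the blocks slide easily (friction about 0.35; the whole row takes 1 to 2 N).
- stop: end stop: a beech block 30 mm along the fence, 45 deep, 30 high with two steel dowel heads on top, pegged fast on the row's line, 240 mm from the middle, at the left or the right end; the other end has only two empty flush holes. Origin: centre of its underside, on the board's top; axes as the jig's. The face that the row meets is 15 mm from its origin, on the row's side.
- block1: oak end-grain block of the row (one end), 40 mm along the fence, 45 mm deep, 45 mm high, about 58 g, standing loose on the board. Origin: centre of its underside; axes as the jig's at the start. block1..block5 stand touching in this order along the jig's +y (right to left from the robot), backs to the fence: a row 220 mm long, 75 to 155 mm short of the stop.
- block2: oak end-grain block of the row (next to it), 52 mm along the fence, 45 mm deep, 45 mm high, about 76 g, standing loose on the board. Origin: centre of its underside; axes as the jig's at the start.
- block3: oak end-grain block of the row (in the middle), 36 mm along the fence, 45 mm deep, 45 mm high, about 52 g, standing loose on the board. Origin: centre of its underside; axes as the jig's at the start.
- block4: oak end-grain block of the row (next), 52 mm along the fence, 45 mm deep, 45 mm high, about 76 g, standing loose on the board. Origin: centre of its underside; axes as the jig's at the start.
- block5: oak end-grain block of the row (the other end), 40 mm along the fence, 45 mm deep, 45 mm high, about 58 g, standing loose on the board. Origin: centre of its underside; axes as the jig's at the start.
- spare: a spare oak block, 48 x 45 x 45 mm, standing on the front part of the board about 95 mm in front of the row's line; not part of the row, leave alone. Origin: centre of its underside
- glue: wood-glue bottle, 65 mm across and 203 mm tall, standing on the bench beyond the jig's left end; leave alone. Origin: centre of its underside
- chisel: bench chisel, 270 mm long and 29 mm high, lying on the bench beyond the fence; leave alone. Origin: at its ferrule on the bench; blade along its +x
- sander: random-orbit sander, pad 150 mm across, 150 mm tall, with a dust spout reaching 138 mm along its +x, standing on the bench beyond the jig's right end; leave alone. Origin: centre of its pad's underside
Not all that is in view belongs to the job. What is shaped like the block1 but blue or purple is not meant. Leave any purple look-alike of the block4 alone.

How it is judged:
By the outcome, as a careful person would: the job done as asked, in the order asked, and still so for the second after the job is handed in, with the robot touching nothing.
It also fails if it takes over 32 s, if anything falls off the work surface, if the arm or the gripper's body presses on something with over 40 N, if the wrist force passes 120 N, or if a joint passes its speed limit or range.

ROBOT

A 6-joint arm with a two-finger parallel gripper is mounted at the origin on the work surface. World frame = base frame: x ahead of the robot, y to its left, z up, the work surface at z = 0. Lengths are in m, angles in rad, forces in N, time in s.
With the tool pointing down it reaches from about 0.35 to 0.875 m from the base axis. Payload 4.2 kg.
Tool frame: the origin (TCP) lies on the centre line of the jaws, within the pads' length; the fingertips stand 11 mm ahead of it and the grasp point (between the pads) lies 8 mm behind it; z points along the fingers, y is the line along which they close (so a half turn about z gives the same grasp; the last joint's range is limited). The gripper opens to 85 mm and grips with 20 to 120 N. Pads are 22 mm wide; open, the fingers measure 114 mm over their backs; the gripper's body (76 mm by 85 mm) begins 54 mm behind the grasp point. The pads swing forward as they close: fully open they stand 13 mm farther back than shut.
Start: joints at [-1.04, 0.385, 0.008, 0, -1.194, -0.259], TCP at [0.168, -0.602, 0.207] pointing down, gripper open.
Joint ranges: [-3.14, 3.14], [-1.21, 2.06], [-1.07, 1.41], [-3.16, 2.05], [-2.99, -0.16], [-3.1, 3.1]. Speed limits (rad/s): [2.79, 2.79, 3.14, 3.14, 3.14, 3.14].

INTERFACE

Orientations are given as a unit quaternion [w, x, y, z].
In Python, from station import env gives the robot as it stands.
- The arm moves only by the tool jog_arm, never from a script. Its argument "motion" is text: rows parted by semicolons, each of 7 numbers parted by spaces: the shift along the world's x, y, z in units of 30 mm (1.0 is 30 mm), then the turn, a rotation vector about the world's x, y, z in units of 5 degrees (1.0 is 5 degrees), then the closure, from 0 (fully open) to 1 (shut). In form: dx dy dz wx wy wz jaw; .... A call has 1 to 12 rows; each row shifts and turns the commanded pose from where the row before left it; what a row does not reach is not made up. A row lasts 1/10 s, in which the tool goes at most 50 mm and 8.59 degrees, less where a joint would pass 70% of its speed; a pose out of reach is approached as far as the arm can. A call is refused whole if a number of a shift passes 1 or a number of a turn 1, either way. A call with a gripper value outside its range is refused whole. The fingers move at their own pace and stop on an object; the grip force is fixed at half the most. Time passes only in rows, so rows that do not move let the fingers close. It gives the time, the measured TCP pose, the force, the opening and the grip force at its end, in the units of the state.
- env.state(): the state, without advancing time (a new reading comes with each control period).
- env.get_image(name): name is "scene" or "top" or "wrist"; returns a dict with "image" (420x560x3 uint8, red, green, blue), "K" (3x3 intrinsics, pixels), "k1" (the pictures are not rectified: a ray, as slopes to the right and down, at radius r is drawn at 1 + k1 r^2 times it, then the intrinsics apply), "cam_to_world" (4x4, takes a point from camera to world coordinates); the wrist camera has in their place "mount" (4x4, takes a point from camera to tool coordinates, whose origin is the TCP and whose axes are the flange's). Camera axes: x right, y down, z forward; pixel columns grow to the right and rows downward; lengths in m; the calibration is good to about 2 mm. A picture is of the moment at which its call begins: read the wrist's pose just before it. There is no depth.
- env.close_job(): hands the job in; it is judged then, once.
Trained networks look in a picture, given as the dict that the camera call returned (one of the last four; its "shot" number tells which), for a name from the list of things; names that differ only in an ending like _2 or _b are one class to them, and where a whole thing is asked for, a point or a joint stands for the part that bears it (a point fixed in the world has none). Each returns a list of dicts, best first, with "p" (0 to 1); they miss things now and then, are a little off and sometimes report something else, mostly with a low value. They report only what shows in the picture. A call takes as long as a camera call. They do not tell look-alikes from the thing itself.
- env.spot_in(picture, label): "at" ([column, row] as shares, 0 to 1, of the picture: columns of its width, rows of its height, amid what is visible of it).
- env.silhouettes(picture, label): "region" (420x560 bool, what is visible of it) and "at" ([column, row] as shares, 0 to 1, of the picture: columns of its width, rows of its height, amid what is visible of it).
The state is a dict: "clock": time; "joint_positions": joint angles; "joint_vel": joint speeds; "joint_torque": joint torques, N m; "tool_pos": TCP position; "orientation": TCP orientation; "contact_force": force on the tool from outside, world axes, zero at the start; "ft_torque": the same for the moment, N m; "grip_width": opening from 0.0 (shut) to 1.0 (fully open); "grip_force": force on a finger pad.
Only numpy, scipy, OpenCV 4.12 (cv2) and the standard library are available. Lean on these libraries where they do the work, as an engineer would, in place of code of your own. Each camera call takes 0.05 s, during which the arm holds its last target. There are 200 camera calls.

## Working session

There is one attempt and no reset: what is moved stays moved. The work goes in short steps, Python scripts to look and compute and a tool call to move; the robot and the scene stay as the last step left them, time stands still between calls to the robot, and variables do not carry over. Pictures are saved under pics/ and viewed, at most 10 in all, crops included, and the job is handed in when it is done.

Besides the shell and the picture viewer there is one more tool, called after ">>>" as name(argument=value, ...) on one line, values as JSON. jog_arm: Moves the arm, as the interface text tells. Its arguments: {"type":"object","properties":{"motion":{"type":"string"}},"required":["motion"]}

```bash
mkdir -p pics; cat > h.py <<'E'
import numpy as np, cv2
from station import env
def ray(im,px,T=None):
    K=np.array(im["K"]);u=np.array([(px[0]-K[0,2])/K[0,0],(px[1]-K[1,2])/K[1,1]]);s=u.copy()
    for _ in range(20): s=u/(1+im["k1"]*(s@s))
    T=np.array(im["cam_to_world"]) if T is None else T
    return T[:3,3],T[:3,:3]@np.array([s[0],s[1],1])
def at_z(im,px,z,T=None):
    o,d=ray(im,px,T); return o+d*(z-o[2])/d[2]
def save(im,n): cv2.imwrite("pics/"+n,im["image"][:,:,::-1])
E
python3 - <<'E'
from h import *
for n in("top","scene"):
    im=env.get_image(n); save(im,n+"0.png")
    if n=="top":
        for l in("stop","block1","block2","block3","block4","block5","spare","jig","glue","sander"):
            for d in env.spot_in(im,l)[:6]:
                px=np.array(d["at"])*[560,420]
                print(l,round(d["p"],2),px.round(),at_z(im,px,.063)[:2].round(3))
print(env.state())
E
```

```text
stop 0.62 [194. 190.] [0.582 0.279]
block1 0.88 [256. 144.] [0.726 0.094]
block1 0.8 [261. 203.] [0.542 0.079]
block1 0.77 [292. 146.] [ 0.718 -0.018]
block1 0.73 [247. 203.] [0.543 0.121]
block1 0.67 [291. 208.] [ 0.524 -0.013]
block1 0.61 [305. 213.] [ 0.507 -0.055]
block2 0.88 [256. 144.] [0.726 0.094]
block2 0.8 [261. 203.] [0.542 0.079]
block2 0.77 [292. 146.] [ 0.718 -0.018]
block2 0.73 [247. 203.] [0.543 0.121]
block2 0.67 [291. 208.] [ 0.524 -0.013]
block2 0.61 [305. 213.] [ 0.507 -0.055]
block3 0.88 [256. 144.] [0.726 0.094]
block3 0.8 [261. 203.] [0.542 0.079]
block3 0.77 [292. 146.] [ 0.718 -0.018]
block3 0.73 [247. 203.] [0.543 0.121]
block3 0.67 [291. 208.] [ 0.524 -0.013]
block3 0.61 [305. 213.] [ 0.507 -0.055]
block4 0.88 [256. 144.] [0.726 0.094]
block4 0.8 [261. 203.] [0.542 0.079]
block4 0.77 [292. 146.] [ 0.718 -0.018]
block4 0.73 [247. 203.] [0.543 0.121]
block4 0.67 [291. 208.] [ 0.524 -0.013]
block4 0.61 [305. 213.] [ 0.507 -0.055]
block5 0.88 [256. 144.] [0.726 0.094]
block5 0.8 [261. 203.] [0.542 0.079]
block5 0.77 [292. 146.] [ 0.718 -0.018]
block5 0.73 [247.
[... 274 characters left out ...]
ositions': array([-1.04036947e+00,  3.84624991e-01,  7.88667764e-03, -2.76619966e-05,
       -1.19397502e+00, -2.58577943e-01]), 'joint_vel': array([ 0.00081361,  0.00102593,  0.00109133,  0.00079058, -0.0005671 ,
        0.00164464]), 'joint_torque': array([ 1.79637746e-04, -3.91828251e+01,  1.88529593e+01,  4.18881744e+00,
       -4.03550875e-04, -4.71234188e-06]), 'tool_pos': array([ 0.16783133, -0.60201739,  0.20734806]), 'orientation': array([ 2.78227005e-05, -1.35501259e-01,  9.90777173e-01, -3.33675213e-05]), 'contact_force': array([ 0.39104797,  0.04461769, -0.1433219 ]), 'ft_torque': array([ 0.00958026, -0.02275618,  0.00283743]), 'grip_force': 0.0, 'grip_width': 0.9968881703708274}
```

View pics/top0.png

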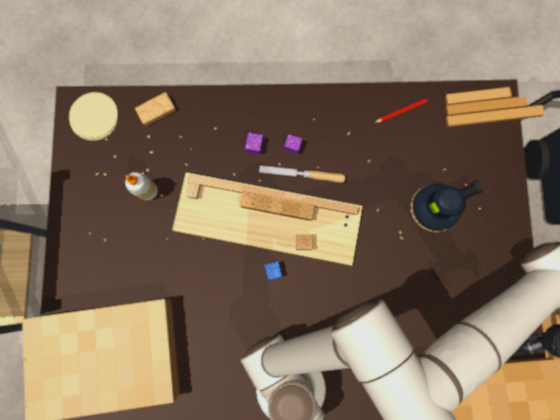

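View pics/scene0.png

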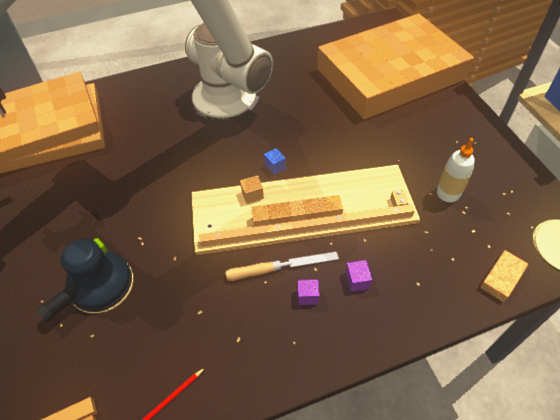

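The stop is at the left end (+y), near (194,190) in the top view. The row runs (247,203) to (305,213), so its tail is block1 on the right. The purple and blue cubes are decoys. Next I'll move above and behind the tail.

>>> jog_arm(motion="0.6 0.96 0 0 0 1 1;0.6 0.96 0 0 0 1 1;0.6 0.96 0 0 0 1 1;0.6 0.96 0 0 0 1 1;0.6 0.96 0 0 0 1 1;0.6 0.96 0 0 0 1 1;0.6 0.96 0 0 0 1 1;0.6 0.96 0 0 0 1 1;0.6 0.96 0 0 0 1 1;0.6 0.96 0 0 0 1 1;0.6 0.96 0 0 0 1 1;0.6 0.96 0 0 0 1 1")

```text
clock: 1.8
tool_pos: [0.3844, -0.2552, 0.2077]
orientation: [0.0, -0.614, 0.789, -0.0]
contact_force: [1.7, 0.1, -0.9]
grip_width: 0.004
grip_force: 0.0
```

>>> jog_arm(motion="0.6 0.96 0 0 0 0.6 1;0.6 0.96 0 0 0 0 1;0.6 0.96 0 0 0 0 1;0.6 0.96 0 0 0 0 1;0.6 0.96 0 0 0 0 1;0 0 0 0 0 0 1;0 0 0 0 0 0 1")

```text
clock: 2.5
tool_pos: [0.4739, -0.1119, 0.2073]
orientation: [-0.0, -0.634, 0.774, 0.0]
contact_force: [0.3, -0.0, 0.4]
grip_width: 0.001
grip_force: 0.0
```

```bash
cat >> h.py <<'E'
from scipy.spatial.transform import Rotation as Rot
def wrist():
    s=env.state();im=env.get_image("wrist")
    T=np.eye(4);q=s["orientation"];T[:3,:3]=Rot.from_quat([q[1],q[2],q[3],q[0]]).as_matrix();T[:3,3]=s["tool_pos"]
    return s,im,T@np.array(im["mount"])
E
python3 - <<'E'
from h import *
s,im,T=wrist(); save(im,"w0.png"); print(s["clock"],s["tool_pos"],s["orientation"],s["grip_width"])
for l in("block1",):
    for d in env.silhouettes(im,l)[:8]:
        r=d["region"].astype(np.uint8); c=cv2.minAreaRect(cv2.findNonZero(r))
        print(l,round(d["p"],2),(np.array(d["at"])*[560,420]).round(),[at_z(im,p,.063,T)[:2].round(4).tolist() for p in cv2.boxPoints(c)])
t=env.get_image("top");save(t,"top1.png")
E
```

```text
2.5 [ 0.47390076 -0.11185946  0.2072581 ] [-1.25005383e-04 -6.33790681e-01  7.73504587e-01  1.01285917e-04] 0.0011042604481238398
block1 0.96 [436. 304.] [[0.3803, -0.0028], [0.3353, -0.013], [0.3199, 0.0477], [0.3667, 0.0596]]
block1 0.67 [228. 300.] [[0.5402, -0.037], [0.5206, -0.033], [0.5313, 0.0141], [0.5517, 0.0099]]
block1 0.65 [ 46. 314.] [[0.7476, -0.0124], [0.7196, -0.074], [0.6645, -0.0598], [0.6897, 0.003]]
block1 0.63 [240. 251.] [[0.5292, -0.0926], [0.485, -0.0838], [0.4962, -0.0292], [0.5427, -0.0385]]
block1 0.45 [289. 161.] [[0.6125, 0.0879], [0.5232, -0.2229], [0.3676, -0.1904], [0.4062, 0.1314]]
```

View pics/w0.png

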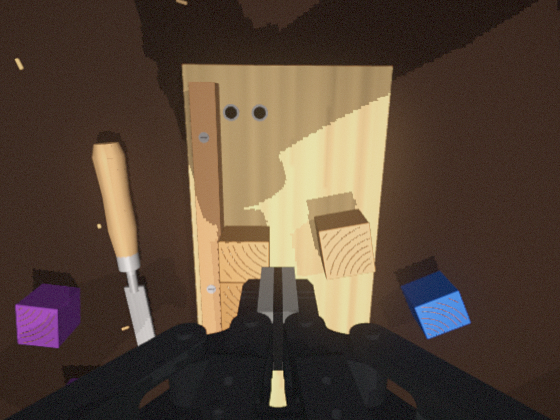

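The wrist view shows block1's top at columns 219–269 and rows 240–283. The board's right end edge runs (183,66)–(392,66), and the fence's front foot is near column 219. I'll compute the jig yaw and the tail position from these.

```bash
python3 - <<'E'
from h import *
s,im,T=wrist()
f=lambda p,z:at_z(im,p,z,T)[:2]
a,b=f((183,66),.018),f((392,66),.018); d=a-b; print("board corners",a,b,np.linalg.norm(d),"yaw",np.degrees(np.arctan2(d[1],d[0])))
p,q=f((190,82),.043),f((217,82),.043); print("fence end",p,q)
c,e=f((392,66),.018),f((371,333),.018); v=c-e; print("front edge yaw",np.degrees(np.arctan2(v[0],-v[1])) )
for h in((219,240),(269,240),(219,283),(269,283)): print("b1",f(h,.063))
y=np.arctan2(d[1],d[0]);X=np.array([np.cos(y),np.sin(y)]);Y=np.array([-X[1],X[0]])
m=(a+X*-55+0) if 0 else a-X*.055+Y*.280
print("jig origin",m)
for n,h in(("t1",(219,240)),("t2",(269,240))): w=f(h,.063)-m; print(n,w@X,w@Y)
t=env.state()["tool_pos"][:2]-m; print("tool",t@X,t@Y, "toolyaw",np.degrees(2*np.arctan2(.774,-.634)))
E
```

```text
board corners [ 0.5324386 -0.2281163] [ 0.353152   -0.19178232] 0.1829312538974612 yaw -11.456329346258984
fence end [ 0.52481958 -0.21224748] [ 0.50301431 -0.20790686]
front edge yaw -11.101943187719623
b1 [ 0.53062582 -0.0791343 ]
b1 [ 0.48751652 -0.07041164]
b1 [ 0.54077011 -0.03844485]
b1 [ 0.49608914 -0.02938159]
jig origin [0.53414828 0.05722924]
t1 0.023632385132442923 -0.13434631657687626
t2 -0.020350530225769346 -0.13435985335823594
tool -0.0257912406720485 -0.17908624830173836 toolyaw 258.64328154324915
```

>>> jog_arm(motion="0.3 -0.06 -0.9 0 0 0 1;0.3 -0.06 -0.9 0 0 0 1;0.28 -0.06 -0.9 0 0 0 1;0 0 -1 0 0 0 1;0 0 -1 0 0 0 1;0 0 -0.6 0 0 0 1;0 0 -0.38 0 0 0 1;0 0 0 0 0 0 1;0 0 0 0 0 0 1")

```text
clock: 3.6
tool_pos: [0.5008, -0.1182, 0.0377]
orientation: [0.0, -0.633, 0.774, -0.001]
contact_force: [0.8, 0.0, 0.3]
grip_width: -0.003
grip_force: 0.0
```

```bash
python3 - <<'E'
from h import *
s,im,T=wrist(); save(im,"w1.png"); print(s["clock"],s["tool_pos"],s["contact_force"])
o=np.array([.53415,.05723]);y=np.radians(-11.4);X=np.array([np.cos(y),np.sin(y)]);Y=np.array([-X[1],X[0]])
w=s["tool_pos"][:2]-o;print(w@X,w@Y)
E
```

```text
3.6 [ 0.50083333 -0.1182133   0.03766067] [0.76268707 0.00242286 0.28187126]
0.002018288775950633 -0.17856729280222433
```

View pics/w1.png

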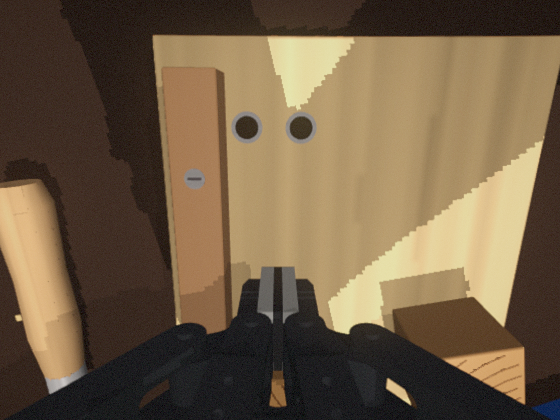

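>>> jog_arm(motion="0.06 0.3 0 0 0 0 1;0.06 0.3 0 0 0 0 1;0.04 0.2 0 0 0 0 1;0.01 0.05 0 0 0 0 1;0.01 0.05 0 0 0 0 1;0.01 0.05 0 0 0 0 1;0.01 0.05 0 0 0 0 1;0.01 0.05 0 0 0 0 1;0.01 0.05 0 0 0 0 1;0.01 0.05 0 0 0 0 1;0.01 0.05 0 0 0 0 1;0.01 0.05 0 0 0 0 1")

```text
clock: 4.85
tool_pos: [0.5075, -0.0805, 0.0369]
orientation: [-0.0, -0.633, 0.774, 0.0]
contact_force: [-1.0, -1.6, 0.1]
grip_width: -0.002
grip_force: 0.7
```

>>> jog_arm(motion="0.014 0.07 0 0 0 0 1;0.016 0.08 0 0 0 0 1;0.016 0.08 0 0 0 0 1;0.016 0.08 0 0 0 0 1;0.016 0.08 0 0 0 0 1;0.016 0.08 0 0 0 0 1;0.016 0.08 0 0 0 0 1;0.016 0.08 0 0 0 0 1;0.016 0.08 0 0 0 0 1;0.016 0.08 0 0 0 0 1;0.016 0.08 0 0 0 0 1;0.016 0.08 0 0 0 0 1")

```text
clock: 6.05
tool_pos: [0.5134, -0.0516, 0.0369]
orientation: [-0.0, -0.633, 0.774, 0.0]
contact_force: [-0.3, -1.6, 1.1]
grip_width: 0.001
grip_force: 0.6
```

>>> jog_arm(motion="0.016 0.08 0 0 0 0 1;0.016 0.08 0 0 0 0 1;0.016 0.08 0 0 0 0 1;0.016 0.08 0 0 0 0 1;0.016 0.08 0 0 0 0 1;0.016 0.08 0 0 0 0 1;0.016 0.08 0 0 0 0 1;0.016 0.08 0 0 0 0 1;0.016 0.08 0 0 0 0 1;0.016 0.08 0 0 0 0 1;0.016 0.08 0 0 0 0 1;0.016 0.08 0 0 0 0 1")

```text
clock: 7.25
tool_pos: [0.5192, -0.0228, 0.0369]
orientation: [-0.0, -0.633, 0.774, 0.0]
contact_force: [-0.2, -1.6, -0.2]
grip_width: -0.002
grip_force: 0.7
```

```bash
python3 - <<'E'
from h import *
s=env.state();print(s["clock"],s["tool_pos"],s["contact_force"])
o=np.array([.53415,.05723]);y=np.radians(-11.4);X=np.array([np.cos(y),np.sin(y)]);Y=np.array([-X[1],X[0]])
w=s["tool_pos"][:2]-o;print(w@X,w@Y)
im=env.get_image("scene");cv2.imwrite("pics/s1.png",cv2.resize(im["image"][150:260,170:430,::-1],None,fx=3,fy=3,interpolation=cv2.INTER_CUBIC))
E
```

```text
7.25 [ 0.51918475 -0.02283166  0.03689696] [-0.19379105 -1.60503717 -0.17218705]
0.0011547741824294222 -0.08144013061994271
```

View pics/s1.png

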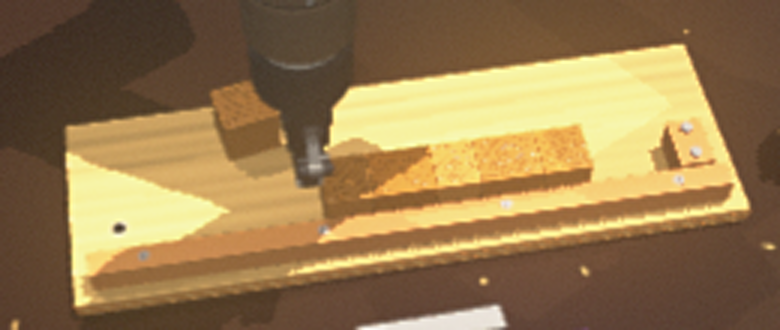

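The row is intact, with its lead end at column 590 and the stop face at about column 660. About 75 mm remains, so I'll continue.

>>> jog_arm(motion="0.016 0.08 0 0 0 0 1;0.016 0.08 0 0 0 0 1;0.016 0.08 0 0 0 0 1;0.016 0.08 0 0 0 0 1;0.016 0.08 0 0 0 0 1;0.016 0.08 0 0 0 0 1;0.016 0.08 0 0 0 0 1;0.016 0.08 0 0 0 0 1;0.016 0.08 0 0 0 0 1;0.016 0.08 0 0 0 0 1;0.016 0.08 0 0 0 0 1;0.016 0.08 0 0 0 0 1")

```text
clock: 8.5
tool_pos: [0.525, 0.006, 0.0369]
orientation: [0.0, -0.633, 0.774, -0.0]
contact_force: [0.0, -1.6, 0.6]
grip_width: -0.0
grip_force: 0.8
```

>>> jog_arm(motion="0.016 0.08 0 0 0 0 1;0.016 0.08 0 0 0 0 1;0.016 0.08 0 0 0 0 1;0.016 0.08 0 0 0 0 1;0.016 0.08 0 0 0 0 1;0.016 0.08 0 0 0 0 1;0.016 0.08 0 0 0 0 1;0.016 0.08 0 0 0 0 1;0.016 0.08 0 0 0 0 1;0.016 0.08 0 0 0 0 1;0.016 0.08 0 0 0 0 1;0.016 0.08 0 0 0 0 1")

```text
clock: 9.7
tool_pos: [0.5307, 0.0348, 0.0369]
orientation: [0.0, -0.633, 0.774, -0.0]
contact_force: [-0.7, -2.3, 0.8]
grip_width: -0.003
grip_force: 0.8
```

>>> jog_arm(motion="0.008 0.04 0 0 0 0 1;0.008 0.04 0 0 0 0 1;0.008 0.04 0 0 0 0 1;0.008 0.04 0 0 0 0 1;0.008 0.04 0 0 0 0 1;0.008 0.04 0 0 0 0 1;0.008 0.04 0 0 0 0 1;0.008 0.04 0 0 0 0 1")

```text
clock: 10.5
tool_pos: [0.5327, 0.0443, 0.0369]
orientation: [0.0, -0.633, 0.774, -0.0]
contact_force: [-0.2, -2.3, 0.3]
grip_width: -0.001
grip_force: 0.8
```

>>> jog_arm(motion="0.008 0.04 0 0 0 0 1;0.008 0.04 0 0 0 0 1;0.008 0.04 0 0 0 0 1;0.008 0.04 0 0 0 0 1")

```text
clock: 10.9
tool_pos: [0.5336, 0.0491, 0.0369]
orientation: [-0.0, -0.633, 0.774, 0.0]
contact_force: [-0.3, -0.9, 1.8]
grip_width: 0.005
grip_force: 0.8
```

>>> jog_arm(motion="0.004 0.02 0 0 0 0 1;0.004 0.02 0 0 0 0 1;0.004 0.02 0 0 0 0 1")

```text
clock: 11.2
tool_pos: [0.5339, 0.0508, 0.0369]
orientation: [0.0, -0.633, 0.774, -0.0]
contact_force: [-1.3, -1.3, 0.6]
grip_width: -0.003
grip_force: 0.8
```

>>> jog_arm(motion="0.004 0.02 0 0 0 0 1;0.004 0.02 0 0 0 0 1")

```text
clock: 11.4
tool_pos: [0.534, 0.0518, 0.0369]
orientation: [-0.0, -0.633, 0.774, -0.0]
contact_force: [-1.1, -2.1, 1.4]
grip_width: -0.0
grip_force: 1.6
```

>>> jog_arm(motion="0.004 0.02 0 0 0 0 1;0.004 0.02 0 0 0 0 1")

```text
clock: 11.6
tool_pos: [0.5337, 0.052, 0.0369]
orientation: [-0.001, -0.633, 0.774, -0.0]
contact_force: [-1.3, -6.9, 0.9]
grip_width: -0.001
grip_force: 3.3
```

>>> jog_arm(motion="0.002 0.01 0 0 0 0 1;0.002 0.01 0 0 0 0 1")

```text
clock: 11.8
tool_pos: [0.5336, 0.0521, 0.0368]
orientation: [-0.002, -0.633, 0.774, -0.0]
contact_force: [-0.2, -8.5, 1.8]
grip_width: -0.002
grip_force: 3.7
```

Force is up to 8.5 N with no further travel, so the row is against the stop. I'll back off straight and check.

>>> jog_arm(motion="-0.008 -0.04 0 0 0 0 1;-0.008 -0.04 0 0 0 0 1;-0.02 -0.1 0 0 0 0 1;-0.1 -0.5 0 0 0 0 1;-0.1 -0.5 0.2 0 0 0 1;0 0 1 0 0 0 1;0 0 1 0 0 0 1;0 0 1 0 0 0 1;0 0 1 0 0 0 1;0 0 1 0 0 0 1;0 0.5 1 0 0 0 1;0 1 1 0 0 0 1")

```text
clock: 13.0
tool_pos: [0.5269, 0.0615, 0.2547]
orientation: [0.0, -0.632, 0.775, -0.0]
contact_force: [0.5, -0.5, -0.1]
grip_width: 0.0
grip_force: 0.0
```

>>> jog_arm(motion="0 1 0.5 0 0 0 1;0 1 0 0 0 0 1;0 1 0 0 0 0 1;0 1 0 0 0 0 1;0 1 0 0 0 0 1;0 1 0 0 0 0 1;0 1 0 0 0 0 1;0 0 0 0 0 0 1;0 0 0 0 0 0 1")

```text
clock: 13.9
tool_pos: [0.5273, 0.2728, 0.2678]
orientation: [-0.0, -0.633, 0.774, 0.0]
contact_force: [0.5, -0.9, -0.2]
grip_width: 0.002
grip_force: 0.0
```

```bash
python3 - <<'E'
from h import *
s,im,T=wrist();save(im,"w2.png");print(s["clock"],s["tool_pos"])
im=env.get_image("scene");cv2.imwrite("pics/s2.png",cv2.resize(im["image"][150:260,170:430,::-1],None,fx=3,fy=3,interpolation=cv2.INTER_CUBIC))
E
```

```text
13.9 [0.52733845 0.27282793 0.26781016]
```

View pics/w2.png

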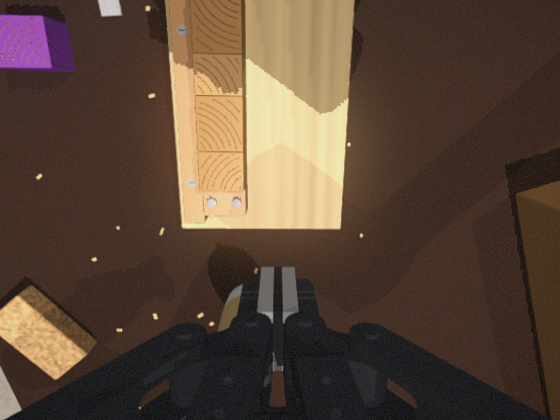

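View pics/s2.png

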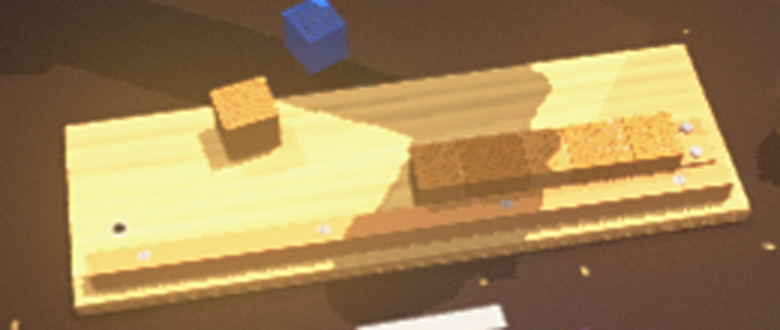

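In the wrist view, the lead block (rows 152–192) meets the stop at row 192, the joints look closed, and the backs run along the fence edge (columns 191–198). I'll take one closer look at the tail end.

>>> jog_arm(motion="0 -1 0 0 0 0 1;0 -1 0 0 0 0 1;0 -1 0 0 0 0 1;0 0 0 0 0 0 1;0 0 0 0 0 0 1")

```text
clock: 14.5
tool_pos: [0.5276, 0.1819, 0.2686]
orientation: [0.001, -0.632, 0.775, -0.0]
contact_force: [0.8, 0.4, -0.6]
grip_width: -0.0
grip_force: 0.0
```

```bash
python3 - <<'E'
from h import *
s,im,T=wrist();cv2.imwrite("pics/w3.png",cv2.resize(im["image"][60:310,130:330,::-1],None,fx=2.4,fy=2.4,interpolation=cv2.INTER_CUBIC))
E
```

```text
(no output)
```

View pics/w3.png

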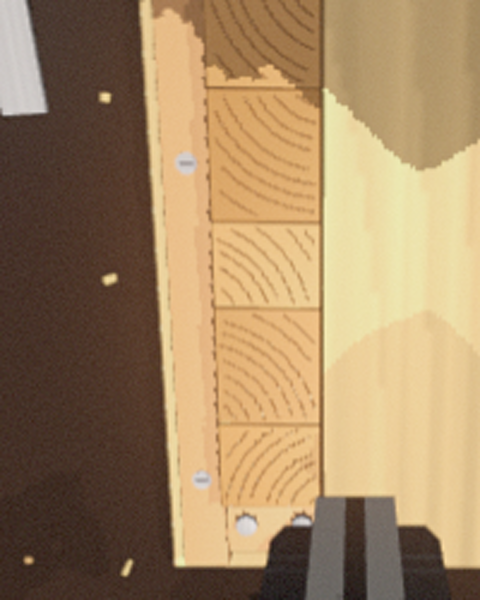

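The close-up shows all five blocks in a straight line against the fence with tight joints, and the lead block (bottom, row ~505) on the stop. I'm handing it in.

```bash
python3 -c "
from station import env
print(env.close_job())"
```

```text
the job is handed in; nothing more can be done
None
```

I pushed the row of five blocks as one train until the lead block met the end stop. The last pictures show the joints closed and the backs along the fence. I handed the job in at about 14.6 s on the clock; no verdict came back.

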